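# Hold a specimen block home in the corner of the alignment jig

## Task

Pick up the white specimen block and set it, window side up, on the floor of the blue jig's pocket, turned so that its red-dotted corner goes into the corner between the two metal stops, where the jig has its red dot. Press it home against both stops at once, flush and firmly but without ramming it, and finish while still holding it pressed there with the gripper, so that it can be clamped. Leave the slide pack, vial, small dish and marker alone.

Things in the scene. Friction and masses are not known exactly. Their poses are not given: they have to be found in the camera images.
- block_center (a point): Centre (half-way up, 19 mm above the underside) of the loose specimen block: white, 60 x 40 x 38 mm (its x, y, z), about 0.16 kg (0.11 to 0.22), standing on the table window up. z points up out of the face with the dark window; the red dot on that face marks the +x +y corner. It can be gripped across the 40 mm width (along y) or the 60 mm length (along x), above the jig's stops.
- block_corner (a point): Lower end of the block's vertical edge at the red-dotted corner: 30 mm along x, 20 mm along y and 19 mm down from block_center; same axes as the block.
- jig: Fixed blue jig plate, 128 x 108 x 8 mm (x, y, z); origin at the centre of its underside, z up. On it is a pocket 80 (x) x 60 (y) mm, floor = plate top, 8 mm over the table, centred on the origin: bounded on the +x and +y sides by aluminium stops 9 mm high above that floor, 14 mm thick, and on the -x and -y sides by low aluminium lips 3 mm high and 6 mm wide. Its yaw is within 0.4 rad of the world's.
- jig_corner (a point): Inner corner of the pocket where the two stops meet, at floor height (40 mm along x, 30 mm along y, 8 mm up from the jig's origin); jig axes. block_corner belongs here, with block and jig axes parallel. A red dot on top of the stops lies just outside this corner.
- stop_far: The stop on the jig's +x side: aluminium bar 14 x 74 x 9 mm, its inner face 40 mm along +x from the jig's origin; origin at the centre of its underside (47 mm along x, 7 mm along y, 8 mm up); rigid.
- stop_left: The stop on the jig's +y side: aluminium bar 80 x 14 x 9 mm, its inner face 30 mm along +y from the jig's origin; origin at the centre of its underside (37 mm along y, 8 mm up); rigid.
- slide_pack: Bystander: white cardboard pack of slides, 30 x 78 x 28 mm, lying on the table; origin under its centre.
- vial: Bystander: upright capped sample vial, 24 mm across, 62 mm high; origin under its centre.
- petri_small: Bystander: small covered dish, 64 mm across, 14 mm high; origin under its centre.
- marker: Bystander: felt marker lying on the table, 138 mm long (its x), 17 mm thick; origin under its centre.
- block: The same block as block_center's, same axes; origin at the centre of its underside. Block, pocket floor and stops are hard, dry and rub noticeably (a block pressed on one surface resists sliding along it).
Mind the look-alikes: they are no part of the job. Leave any orange or yellow look-alike of the block alone.

How it is judged:
By the outcome, as a careful person would: the job done as asked, in the order asked, and still so for the second after the job is handed in, while the arm keeps its last pose, push and grip.
It also fails if it takes over 45 s, if anything falls off the work surface, if the arm or the gripper's body presses on something with over 40 N, if the wrist force passes 120 N, or if a joint passes its speed limit or range.

## Robot

A 6-joint arm with a two-finger parallel gripper is mounted at the origin on a cart in front of the work surface, level with it; the furniture and walls round the work are solid. World frame = base frame: x ahead of the robot, y to its left, z up, the work surface at z = 0. Lengths are in m, angles in degrees, forces in N, time in s.
With the tool pointing down it reaches from about 0.4 to 0.825 m from the base axis. Payload 7 kg.
Tool frame: the origin (TCP) lies between the finger pads; the fingertips stand 19 mm ahead of it and the grasp point (between the pads) is the TCP; y points along the fingers, x is the direction in which the jaws open and shut, and the axes are right-handed (so a half turn about y gives the same grasp; the last joint's range is limited). The gripper opens to 88 mm and grips with 3 to 60 N. Pads are 19 mm wide; open, the fingers measure 130 mm over their backs; the gripper's body (78 mm by 193 mm) begins 47 mm behind the grasp point.
Start: joints at [-58.722, 20.546, 0.682, 0, -70.136, -16.507], TCP at [0.172, -0.653, 0.246] pointing down, gripper open.
Joint ranges: [-176.03, 176.03], [-82.01, 121.73], [-58.28, 71.71], [-173.87, 95.51], [-174.79, -0.11], [-173.66, 173.66]. Speed limits (degrees/s): [136.94, 136.94, 172.46, 180, 180, 180].

## Interface

Orientations are given as [roll, pitch, yaw] about the fixed x, y, z axes, in that order (R = Rz(yaw) Ry(pitch) Rx(roll)).
In Python, from plant import r gives the robot as it stands. The module is installed in compiled form; this text tells all that it offers.
- The arm moves only by the tool jog_arm, never from a script. Its argument "steps" is a list of rows, each a list of 5 numbers: the closure, from 0 (fully open) to 1 (shut), then the shift along the tool's x, y, z in m, then the turn about the tool's y in degrees. In form: [[jaw, x, y, z, turn], ...]. A call has 1 to 12 rows; each row shifts and turns the commanded pose from where the row before left it, along the tool's axes as they then stand; what a row does not reach is not made up. A row lasts 1/12 s, in which the tool goes at most 41.7 mm and 7.16 degrees, less where a joint would pass 70% of its speed; a pose out of reach is approached as far as the arm can. A call with a gripper value outside its range is refused whole. The fingers move at their own pace and stop on an object; "squeeze" is the grip in N (left out, the last holds). Time passes only in rows, so rows that do not move let the fingers close. It gives the time, the measured TCP pose, the force and the opening at its end, in the units of the state.
- r.get_state(): the state, without advancing time (a new reading comes with each control period).
- r.capture(name): name is "scene" or "top" or "wrist"; returns a dict with "image" (480x640x3 uint8, red, green, blue), "vfov" (degrees; the focal length in pixels is half the picture's height over the tangent of half this angle, whatever the lens; pixels are square), "cx", "cy" (the principal point, pixels), "R" (3x3) and "t" (3): a world point X has camera coordinates R X + t; the wrist camera has in their place "tool_from_camera" (4x4, takes a point from camera to tool coordinates, whose origin is the TCP and whose axes are the tool frame's). Camera axes: x right, y down, z forward; pixel columns grow to the right and rows downward; lengths in m; the calibration is good to about 2 mm. The wrist camera is an equidistant fisheye: a pixel r from the principal point sees the ray r / f radians off the axis. A picture is of the moment at which its call begins: read the wrist's pose just before it. There is no depth.
- r.close_job(): hands the job in, once; it reports no verdict.
The state is a dict: "time_s": time; "joints": joint angles; "qd": joint speeds; "joint_torque": joint torques, N m; "tcp_pos": TCP position; "eef_rot": TCP orientation; "contact_force": force on the tool from outside, world axes, zero at the start; "moment": the same for the moment, N m; "gripper_width": finger opening in m.
Only numpy, scipy, OpenCV 4.12 (cv2) and the standard library are available. Lean on these libraries where they do the work, as an engineer would, in place of code of your own. Each camera call takes 0.05 s, during which the arm holds its last target.

## Working session

There is one attempt and no reset: what is moved stays moved. The work goes in short steps, Python scripts to look and compute and a tool call to move; the robot and the scene stay as the last step left them, time stands still between calls to the robot, and variables do not carry over. Pictures are saved under pics/ and viewed, and the job is handed in when it is done.

Besides the shell and the picture viewer there is one more tool, called after ">>>" by a JSON object that holds its "method" and its "body", one argument or row to a line. jog_arm: Moves the arm, as the interface text tells. Its arguments: {"type":"object","properties":{"steps":{"type":"array","items":{"type":"array","items":{"type":"number"}}},"squeeze":{"type":"number"}},"required":["steps"]}

```bash
mkdir -p pics
cat > h.py <<'E'
import numpy as np, cv2
from plant import r
def save(n,im): cv2.imwrite('pics/'+n+'.png',im[:,:,::-1])
E
python3 - <<'E'
from h import *
import pickle
s=r.get_state(); print(s)
d={}
for n in ['scene','top']:
    c=r.capture(n); save(n+'0',c['image']); d[n]=c
    print({k:v for k,v in c.items() if k!='image'})
pickle.dump(d,open('c0.pkl','wb'))
E
```

```text
{'time_s': 0.0, 'joints': array([-5.87218979e+01,  2.05921113e+01,  6.33418016e-01, -2.08220292e-02,
       -7.01364012e+01, -1.65049864e+01]), 'qd': array([-0.03049701,  0.05881487,  0.05461735, -0.03490635,  0.06031804,
        0.04910833]), 'joint_torque': array([-1.02944472e-03, -5.82719135e+01,  2.93062520e+01,  6.99750960e+00,
        7.18108247e-03, -1.74042757e-04]), 'tcp_pos': array([ 0.17195712, -0.65224686,  0.24461013]), 'eef_rot': array([-8.99917484e+01, -9.67375560e-02,  1.04766018e+02]), 'contact_force': array([0.61985653, 0.59011463, 0.18695497]), 'moment': array([-0.02031881, -0.01438761,  0.00188381]), 'gripper_width': 0.08746530654143138}
{'vfov': 53.61575809621259, 'cx': 322.3869867720848, 'cy': 235.0680446933759, 'R': array([[ 0.89032034, -0.45499985,  0.01745955],
       [-0.25556868, -0.53108334, -0.80785837],
       [ 0.37684791,  0.71479062, -0.58911801]]), 't': array([-0.49442511,  0.16730515,  0.70164431])}
{'vfov': 56.626411236076564, 'cx': 320.7076466351014, 'cy': 241.2200179600266, 'R': array([[ 0.02678146, -0.99854566,  0.04679022],
       [-0.99371426, -0.03168302, -0.10736922],
       [ 0.10869552, -0.04362061, -0.99311758]]), 't': array([-0.09628553,  0.56351562,  0.81900772])}
```

View pics/top0.png

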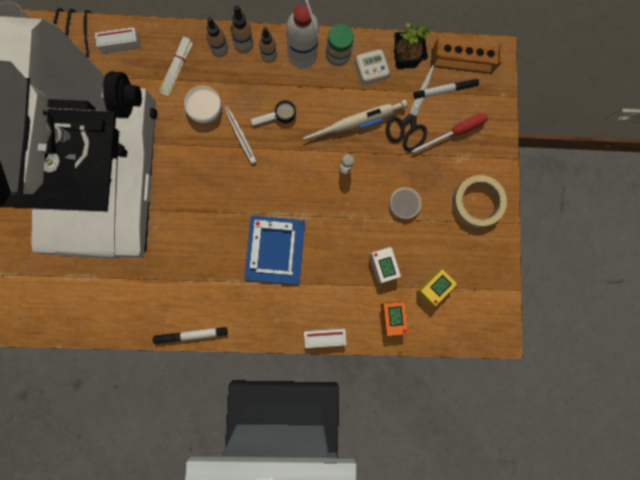

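View pics/scene0.png

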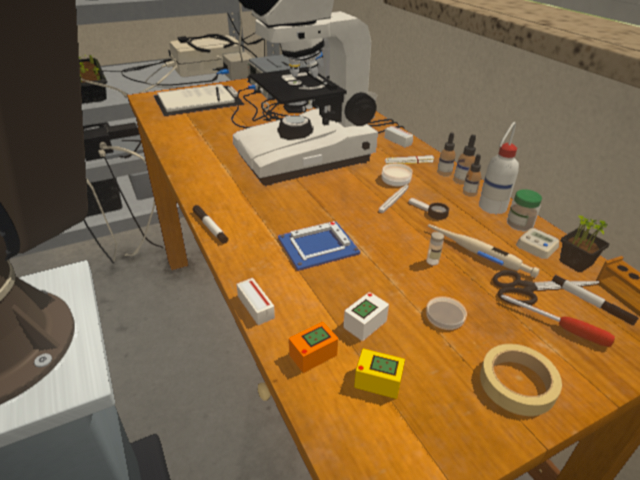

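The top view (up is +x, left is +y) shows these candidates:
- White block at (386,265), red dot near (376,254).
- Orange look-alike at (396,319).
- Yellow look-alike at (438,288).
- White slide packs at (325,339) and (116,38), and a white timer at (373,66).

The jig is at (275,250) with its dot at (258,224). By the description I choose the white one at (386,265), and I'll check it in a close crop.

Run:
```python
from h import *
import pickle
d=pickle.load(open('c0.pkl','rb'))
t=d['top']['image']; s=d['scene']['image']
a=cv2.resize(t[235:295,355:415],(400,400),interpolation=cv2.INTER_CUBIC)
b=cv2.resize(t[205:295,235:325],(400,400),interpolation=cv2.INTER_CUBIC)
save('crop0',np.hstack([a,b]))
a=cv2.resize(s[285:345,335:395],(400,400),interpolation=cv2.INTER_CUBIC)
b=cv2.resize(s[200:290,270:360],(400,400),interpolation=cv2.INTER_CUBIC)
save('crop1',np.hstack([a,b]))
```

```text
(no output)
```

View pics/crop0.png

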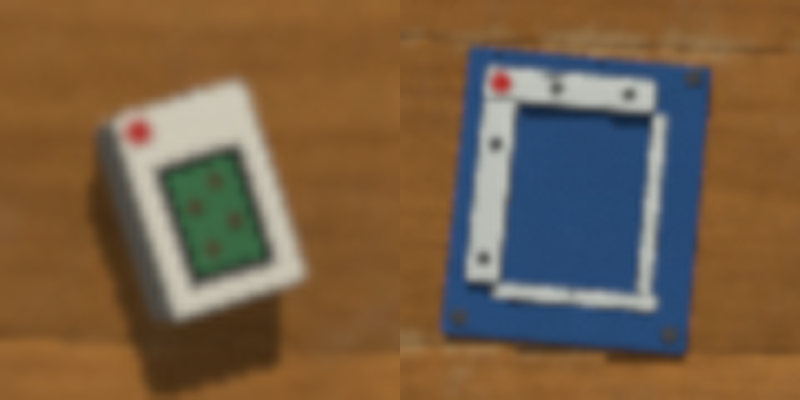

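View pics/crop1.png

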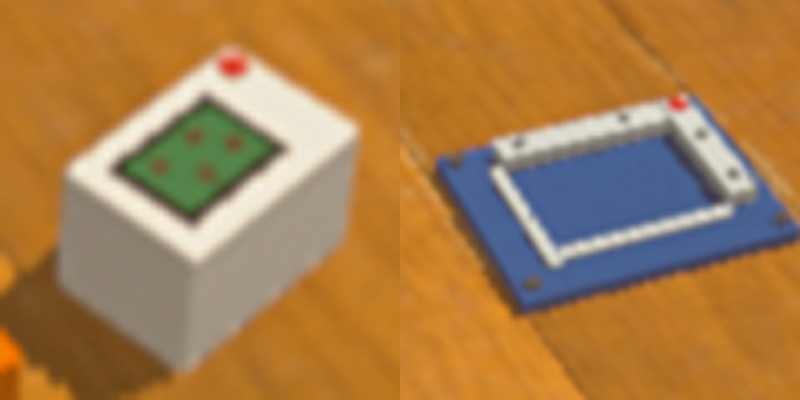

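The crop confirms it: a white block with a green window in a dark frame and a red dot at its upper-left (+x +y) corner. The jig's dot is also upper-left, so only a small turn is needed. Next I'll measure both.

```bash
cat >> h.py <<'E'
def ray(c,uv,z):
    uv=np.asarray(uv,float).reshape(-1,2); f=240/np.tan(np.radians(c['vfov']/2))
    p=np.c_[(uv[:,0]-c['cx'])/f,(uv[:,1]-c['cy'])/f,np.ones(len(uv))]
    D=p@c['R']; C=-c['R'].T@c['t']
    return (C+D*((z-C[2])/D[:,2])[:,None])[:,:2]
def wray(c,s,uv,z):
    from scipy.spatial.transform import Rotation as Ro
    uv=np.asarray(uv,float).reshape(-1,2); f=240/np.tan(np.radians(c['vfov']/2))
    q=uv-[c['cx'],c['cy']]; rr=np.linalg.norm(q,axis=1)+1e-9; th=rr/f
    p=np.c_[q/rr[:,None]*np.sin(th)[:,None],np.cos(th)]
    T=np.array(c['tool_from_camera']); Rw=Ro.from_euler('xyz',s['eef_rot'],degrees=True).as_matrix()
    D=p@T[:3,:3].T@Rw.T; C=Rw@T[:3,3]+s['tcp_pos']
    return (C+D*((z-C[2])/D[:,2])[:,None])[:,:2]
def big(m):
    cs,_=cv2.findContours(m.astype(np.uint8),cv2.RETR_EXTERNAL,cv2.CHAIN_APPROX_NONE)
    return max(cs,key=cv2.contourArea).reshape(-1,2)
E
python3 - <<'E'
from h import *
import pickle
d=pickle.load(open('c0.pkl','rb'))
t=d['top']; im=t['image'].astype(int); hsv=cv2.cvtColor(t['image'],cv2.COLOR_RGB2HSV)
m=np.zeros(im.shape[:2],bool); m[205:295,235:325]=((hsv[:,:,0]>95)&(hsv[:,:,0]<130)&(hsv[:,:,1]>100))[205:295,235:325]
k=big(m); W=ray(t,k,.008)*1000
print('jig',cv2.minAreaRect(W.astype(np.float32)))
m[:]=0; m[240:292,365:410]=(im.min(2)>130)[240:292,365:410]
k=big(m); W=ray(t,k,.038)*1000
print('block',cv2.minAreaRect(W.astype(np.float32)),cv2.boundingRect(k))
# by eye corners
W=ray(t,np.array([[112,118],[243,78],[307,275],[172,322]])/6.667+[355,235],.038)*1000
print(W.round(1),W.mean(0))
W=ray(t,np.array([[73,45],[310,67],[285,355],[42,335]])/4.444+[235,205],.008)*1000
print(W.round(1),W.mean(0))
s=d['scene']
W=ray(s,np.array([[230,43],[358,130],[190,265],[65,172]])/6.667+[335,285],.038)*1000
print(W.round(1),W.mean(0))
W=ray(s,np.array([[290,95],[405,235],[122,308],[38,157]])/4.444+[270,200],.008)*1000
print(W.round(1),W.mean(0))
print(ray(s,np.array([[233,66]])/6.667+[335,285],.038),ray(t,np.array([[138,132]])/6.667+[355,235],.038))
print('jigdot',ray(s,np.array([[278,103]])/4.444+[270,200],.017),ray(t,np.array([[101,82]])/4.444+[235,205],.017))
E
```

```text
jig ((549.39892578125, 9.307300567626953), (104.65199279785156, 125.4034423828125), 86.63387298583984)
block ((525.34912109375, -204.62623596191406), (59.13341522216797, 39.244117736816406), 18.25568389892578) (372, 248, 28, 34)
[[ 546.6 -177.4]
 [ 559.3 -215. ]
 [ 503.5 -234. ]
 [ 489.1 -195.4]] [ 524.62009178 -205.46182998]
[[616.   56.8]
 [609.8 -48.2]
 [482.2 -41.1]
 [488.   64.7]] [548.97776962   8.05096778]
[[ 548.9 -176.7]
 [ 560.2 -215.1]
 [ 503.1 -234.2]
 [ 492.2 -197. ]] [ 526.08845912 -205.76840006]
[[615.2  59.5]
 [609.4 -53.2]
 [482.6 -44.3]
 [492.1  65.1]] [549.82532975   6.7767084 ]
[[ 0.54533891 -0.18389359]] [[ 0.54284908 -0.18495946]]
jigdot [[0.60076978 0.04485059]] [[0.59860599 0.04293875]]
```

```bash
cat >> h.py <<'E'
def todo(x,y,z,yaw,s=None):
    s=s or r.get_state(); psi=np.radians(s['eef_rot'][2]); p=s['tcp_pos']
    dx,dy=x-p[0],y-p[1]
    print('t',round(s['time_s'],2),'pos',p.round(4),'rot',s['eef_rot'].round(2),'F',s['contact_force'].round(1),'M',s['moment'].round(2),'w',round(s['gripper_width'],4))
    print('tool dx,dy,dz mm',round(1e3*(dx*np.cos(psi)+dy*np.sin(psi)),1),round(-1e3*(z-p[2]),1),round(1e3*(-dx*np.sin(psi)+dy*np.cos(psi)),1),'turn',round(s['eef_rot'][2]-yaw,2))
E
python3 -c "
from h import *
todo(.5255,-.205,.2,108.2)"
```

```text
t 0.1 pos [ 0.172  -0.6523  0.2447] rot [-8.9990e+01 -8.0000e-02  1.0477e+02] F [ 0.8 -0.2  0.4] M [ 0.05 -0.03  0.01] w 0.0875
tool dx,dy,dz mm 342.4 44.7 -455.8 turn -3.43
```

>>> {"method": "jog_arm", "body": {
  "steps": [
    [0, 0.008, 0, -0.01, 0],
    [0, 0.016, 0, -0.021, 0],
    [0, 0.016, 0, -0.021, 0],
    [0, 0.016, 0, -0.021, 0],
    [0, 0.016, 0, -0.021, 0],
    [0, 0.016, 0, -0.021, 0],
    [0, 0.016, 0, -0.021, 0],
    [0, 0.016, 0, -0.021, 0],
    [0, 0.016, 0, -0.021, 0],
    [0, 0.016, 0, -0.021, 0],
    [0, 0.016, 0, -0.021, 0],
    [0, 0.016, 0, -0.021, 0]
  ],
  "squeeze": 40
}}

```text
time_s: 1.1
tcp_pos: [0.3587, -0.4116, 0.2454]
eef_rot: [-90.0, -0.0, 104.8]
contact_force: [0.2, -0.7, 0.1]
gripper_width: 0.0878
```

>>> {"method": "jog_arm", "body": {
  "steps": [
    [0, 0.016, 0, -0.021, 0],
    [0, 0.016, 0, -0.021, 0],
    [0, 0.016, 0, -0.021, -1],
    [0, 0.016, 0, -0.021, -1],
    [0, 0.016, 0.008, -0.021, -1],
    [0, 0.016, 0.008, -0.021, -0.5],
    [0, 0.016, 0.008, -0.021, 0],
    [0, 0.016, 0.008, -0.021, 0],
    [0, 0.016, 0.004, -0.021, 0],
    [0, 0.01, 0.004, -0.015, 0],
    [0, 0.004, 0, -0.006, 0],
    [0, 0, 0, 0, 0]
  ]
}}

```text
time_s: 2.1
tcp_pos: [0.5141, -0.2, 0.2052]
eef_rot: [-90.0, -0.0, 108.4]
contact_force: [0.9, -0.9, 0.1]
gripper_width: 0.0874
```

```bash
python3 -c "
from h import *
import pickle
s=r.get_state();c=r.capture('wrist');save('w1',c['image']);pickle.dump((s,c),open('w1.pkl','wb'))
todo(.5255,-.205,.2,108.2);print({k:v for k,v in c.items() if k!='image'})"
```

```text
t 2.15 pos [ 0.5136 -0.2008  0.2054] rot [-8.9970e+01 -1.0000e-02  1.0835e+02] F [-1.   0.2 -0.3] M [-0.03  0.05 -0.02] w 0.0875
tool dx,dy,dz mm -7.7 5.4 -10.0 turn 0.15
{'vfov': 65.70646984690485, 'cx': 321.0031638319466, 'cy': 244.51274625696368, 'tool_from_camera': array([[ 9.99999823e-01, -5.60173406e-04,  1.98330735e-04,
        -1.26851636e-03],
       [-3.53947812e-04, -2.93381439e-01,  9.55995401e-01,
        -1.39852892e-01],
       [-4.77336644e-04, -9.55995302e-01, -2.93381585e-01,
         7.87321553e-02],
       [ 0.00000000e+00,  0.00000000e+00,  0.00000000e+00,
         1.00000000e+00]])}
```

View pics/w1.png

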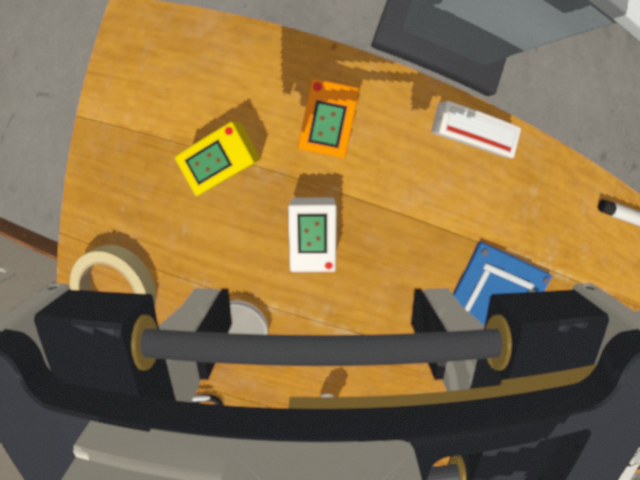

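The wrist view shows the white block at (313,234), with its dot at (329,266), and the jig at (503,280).

Run:
```python
from h import *
import pickle
s,c=pickle.load(open('w1.pkl','rb'))
im=c['image'].astype(int)
save('crop2',cv2.resize(c['image'][185:285,265:365],(600,600),interpolation=cv2.INTER_CUBIC))
m=np.zeros(im.shape[:2],bool); m[190:285,275:350]=(im.min(2)>190)[190:285,275:350]
k=big(m); print(cv2.minAreaRect(k.astype(np.float32)))
print('block',cv2.minAreaRect((wray(c,s,k,.038)*1000).astype(np.float32)))
```

```text
((311.5, 237.5), (65.0, 45.0), 90.0)
block ((526.368408203125, -205.6180419921875), (58.34918212890625, 38.838584899902344), 18.558305740356445)
```

View pics/crop2.png

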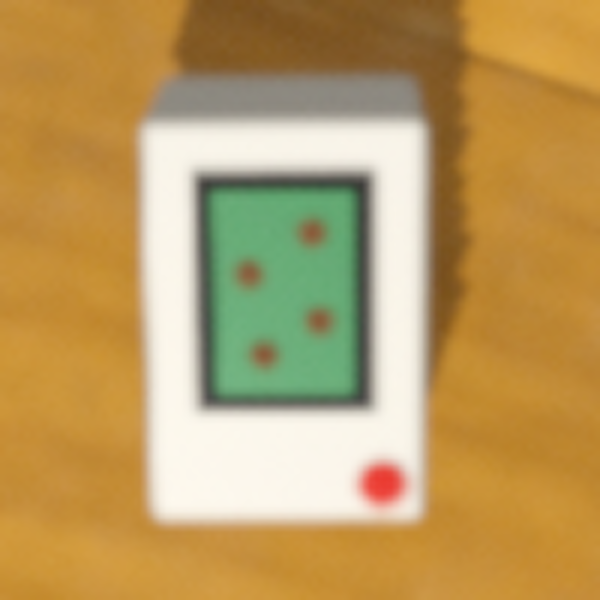

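>>> {"method": "jog_arm", "body": {
  "steps": [
    [0, -0.004, 0.01, -0.005, 0],
    [0, -0.004, 0.02, -0.005, 0],
    [0, 0, 0.022, 0, 0],
    [0, 0, 0.022, 0, 0],
    [0, 0, 0.022, 0, 0],
    [0, 0, 0.02, 0, 0],
    [0, 0, 0.014, 0, 0],
    [0, 0, 0, 0, 0]
  ]
}}

```text
time_s: 2.82
tcp_pos: [0.523, -0.2068, 0.0721]
eef_rot: [-89.7, -0.1, 108.1]
contact_force: [0.2, 0.1, 0.7]
gripper_width: 0.0876
```

```bash
python3 -c "
from h import *
s=r.get_state();c=r.capture('wrist');save('w2',c['image'])
todo(.526,-.2053,.033,108.4)"
```

```text
t 2.87 pos [ 0.5241 -0.2069  0.0739] rot [-8.9810e+01 -8.0000e-02  1.0818e+02] F [ 1.1 -0.5  0.2] M [-0.03 -0.05  0.04] w 0.0879
tool dx,dy,dz mm 0.9 40.9 -2.3 turn -0.22
```

View pics/w2.png

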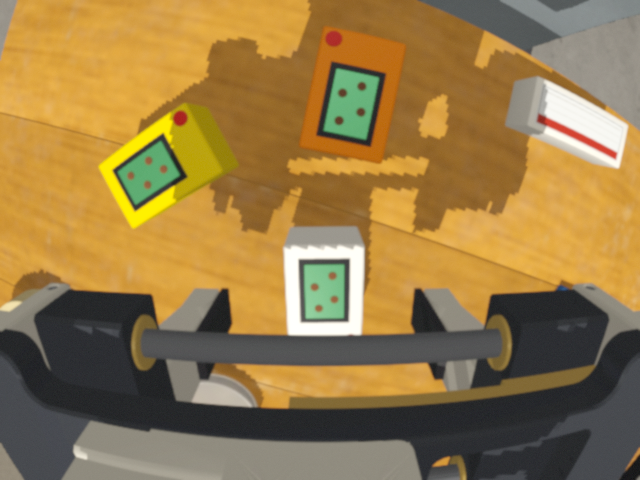

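The block is centred between the open fingers, near (324,285), and the dish and look-alikes are clear. I'll descend and grip.

>>> {"method": "jog_arm", "body": {
  "steps": [
    [0, 0.001, 0.012, -0.002, -0.2],
    [0, 0, 0.014, 0, 0],
    [0, 0, 0.012, 0, 0],
    [0, 0, 0.003, 0, 0],
    [0, 0, 0, 0, 0],
    [0.8, 0, 0, 0, 0],
    [0.8, 0, 0, 0, 0],
    [0.8, 0, 0, 0, 0],
    [0.8, 0, 0, 0, 0],
    [0.8, 0, 0, 0, 0],
    [0.8, 0, 0, 0, 0]
  ],
  "squeeze": 40
}}

```text
time_s: 3.78
tcp_pos: [0.5274, -0.2044, 0.0349]
eef_rot: [-90.0, 0.0, 108.5]
contact_force: [-0.0, 0.5, 0.1]
gripper_width: 0.0531
```

```bash
python3 -c "
from h import *
todo(.526,-.2053,.033,108.4)"
```

```text
t 3.78 pos [ 0.5274 -0.2044  0.0349] rot [-9.0030e+01  1.0000e-02  1.0847e+02] F [-0.   0.5  0.1] M [ 0.   -0.01 -0.01] w 0.0531
tool dx,dy,dz mm -0.4 1.9 1.6 turn 0.07
```

>>> {"method": "jog_arm", "body": {
  "steps": [
    [1, 0, 0.002, 0, 0],
    [1, 0, 0, 0, 0],
    [1, 0, 0, 0, 0],
    [1, 0, 0, 0, 0],
    [1, 0, 0, 0, 0],
    [1, 0, 0, 0, 0]
  ],
  "squeeze": 40
}}

```text
time_s: 4.28
tcp_pos: [0.5271, -0.2044, 0.0324]
eef_rot: [-90.0, -0.0, 108.5]
contact_force: [-0.9, -1.1, -1.1]
gripper_width: 0.0396
```

```bash
python3 -c "
from h import *
todo(.526,-.2053,.033,108.4)"
```

```text
t 4.28 pos [ 0.5271 -0.2044  0.0324] rot [-8.9980e+01 -1.0000e-02  1.0847e+02] F [-0.9 -1.1 -1.1] M [-0.01 -0.   -0.04] w 0.0396
tool dx,dy,dz mm -0.5 -0.6 1.3 turn 0.07
```

>>> {"method": "jog_arm", "body": {
  "steps": [
    [1, 0, -0.008, 0, 0],
    [1, 0, -0.02, 0, 2],
    [1, 0, -0.028, 0, 4],
    [1, 0, -0.028, 0, 4],
    [1, 0, -0.028, 0, 4],
    [1, 0, -0.028, 0, 4],
    [1, 0.005, -0.01, -0.002, 3.9],
    [1, 0.015, 0, -0.006, 0],
    [1, 0.023, 0, -0.009, 0],
    [1, 0.026, 0, -0.01, 0],
    [1, 0.026, 0, -0.01, 0],
    [1, 0.026, 0, -0.01, 0]
  ]
}}

```text
time_s: 5.28
tcp_pos: [0.5812, -0.0852, 0.1834]
eef_rot: [-90.0, -0.0, 86.5]
contact_force: [-0.4, 0.1, -1.2]
gripper_width: 0.0397
```

>>> {"method": "jog_arm", "body": {
  "steps": [
    [1, 0.026, 0, -0.01, 0],
    [1, 0.024, 0, -0.01, 0],
    [1, 0.02, 0, -0.008, 0],
    [1, 0.012, 0, -0.005, 0],
    [1, 0.006, 0, -0.001, 0],
    [1, 0, 0, 0, 0],
    [1, 0, 0, 0, 0],
    [1, 0, 0, 0, 0]
  ]
}}

```text
time_s: 5.95
tcp_pos: [0.6197, -0.0014, 0.1826]
eef_rot: [-90.0, 0.0, 86.5]
contact_force: [-0.0, -0.1, -0.9]
gripper_width: 0.0396
```

```bash
python3 -c "
from h import *
import pickle
s=r.get_state();c=r.capture('wrist');save('w3',c['image']);pickle.dump((s,c),open('w3.pkl','wb'))
todo(.62,0,.18,86.6)"
```

```text
t 6.0 pos [ 0.6198 -0.0015  0.1827] rot [-89.99   0.    86.51] F [-0.1 -0.2 -1. ] M [-0.03 -0.02 -0.  ] w 0.0396
tool dx,dy,dz mm 1.5 2.7 -0.1 turn -0.09
```

View pics/w3.png

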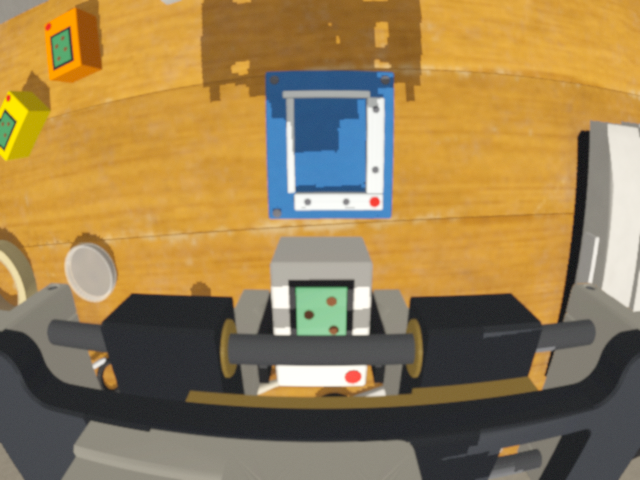

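The block is held window up, its dot at (353,377). The jig lies at (330,145), its dot at (375,202) and its stops at the lower and right sides of the pocket. I'll measure the jig and the held block here.

Run:
```python
from h import *
import pickle
s,c=pickle.load(open('w3.pkl','rb'))
im=c['image']; hsv=cv2.cvtColor(im,cv2.COLOR_RGB2HSV)
m=np.zeros(im.shape[:2],bool); m[60:225,255:405]=((hsv[:,:,0]>95)&(hsv[:,:,0]<130)&(hsv[:,:,1]>100))[60:225,255:405]
k=big(m); print('jig',cv2.minAreaRect((wray(c,s,k,.008)*1000).astype(np.float32)))
a=cv2.resize(im[65:225,255:405],(562,600),interpolation=cv2.INTER_CUBIC); save('crop3',a)
a=cv2.resize(im[230:400,240:400],(565,600),interpolation=cv2.INTER_CUBIC); save('crop4',a)
```

```text
jig ((550.586181640625, 9.31911849975586), (105.6092758178711, 125.77013397216797), 86.96697235107422)
```

View pics/crop3.png

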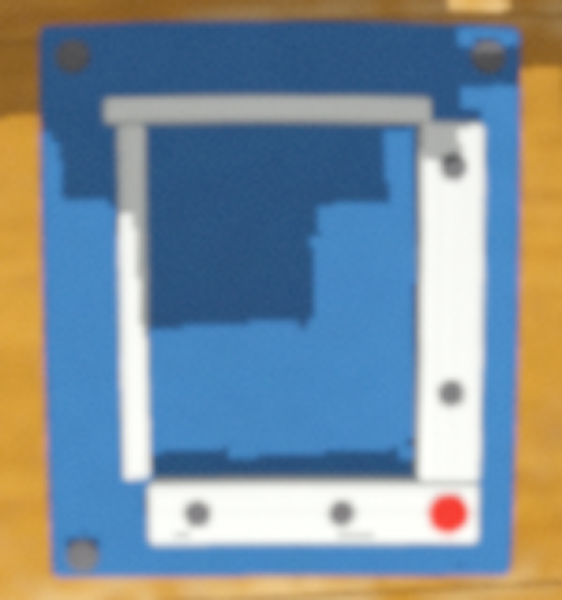

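View pics/crop4.png

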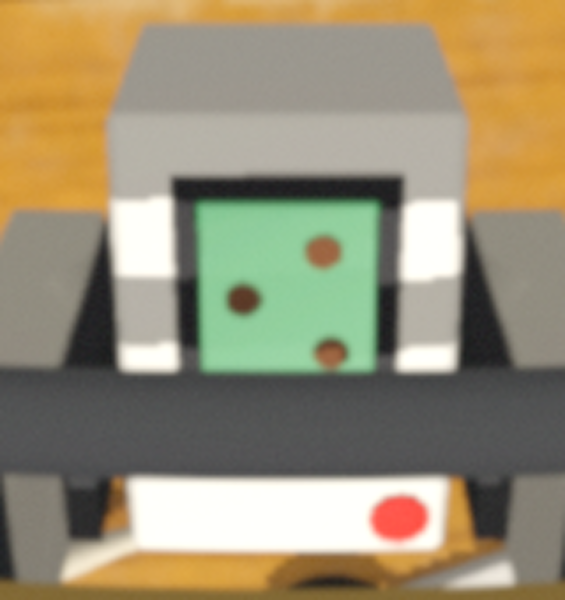

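Run:
```python
from h import *
import pickle
s,c=pickle.load(open('w3.pkl','rb'))
J=lambda p:np.array(p,float)/3.747+[255,65]
B=lambda p:np.array(p,float)/3.531+[240,230]
a=wray(c,s,J([[148,481],[417,481],[421,135],[448,513]]),.017)*1000
print('stopcorner pts',a.round(1))
d=a[1]-a[0];print('far face dir',np.degrees(np.arctan2(d[1],d[0]))-90); d=a[1]-a[2];print('left dir',np.degrees(np.arctan2(d[1],d[0])))
b=wray(c,s,B([[110,112],[465,112],[447,548],[130,548],[400,517]]),.1883)*1000
print('block top',b.round(1),b[:4].mean(0))
b=wray(c,s,B([[145,26],[433,26]]),.1503)*1000; print('bottom back',b.round(1))
psi=np.radians(-3.1);R=np.array([[np.cos(psi),-np.sin(psi)],[np.sin(psi),np.cos(psi)]])
print('jigcorner by plate', R@[40,30]+[550.2,9])
```

```text
stopcorner pts [[589.2 -22.5]
 [592.7  37.3]
 [516.   41.7]
 [600.3  44. ]]
far face dir -3.3662001860894293
left dir -3.298047984748567
block top [[588.3 -19.6]
 [590.7  19.1]
 [650.6  16.6]
 [648.1 -24.1]
 [644.9  10.6]] [619.39970314  -2.00482   ]
bottom back [[589.4 -19.8]
 [591.8  19.6]]
jigcorner by plate [591.7638312   36.79294759]
```

>>> {"method": "jog_arm", "body": {
  "steps": [
    [1, 0.001, 0, 0.006, -0.15],
    [1, 0.002, 0, 0.014, 0],
    [1, 0.002, 0.01, 0.016, 0],
    [1, 0.002, 0.015, 0.016, 0],
    [1, 0.002, 0.02, 0.012, 0],
    [1, 0, 0.02, 0.0035, 0],
    [1, 0, 0.02, 0, 0],
    [1, 0, 0.018, 0, 0],
    [1, 0, 0.013, 0, 0],
    [1, 0, 0.007, 0, 0],
    [1, 0, 0, 0, 0],
    [1, 0, 0, 0, 0]
  ]
}}

```text
time_s: 7.0
tcp_pos: [0.5534, 0.0121, 0.0599]
eef_rot: [-90.0, 0.0, 86.7]
contact_force: [-0.4, -0.6, 0.4]
gripper_width: 0.0398
```

```bash
python3 -c "
from h import *
import pickle
s=r.get_state();c=r.capture('wrist');save('w4',c['image']);pickle.dump((s,c),open('w4.pkl','wb'))
todo(.553,.0118,.0404,86.67)
c=r.capture('scene');save('s4',cv2.resize(c['image'][190:310,250:410],(800,600)))"
```

```text
t 7.05 pos [0.5538 0.0123 0.0604] rot [-9.006e+01 -1.000e-02  8.672e+01] F [ 1.2 -0.6 -1.5] M [ 0.04 -0.09  0.06] w 0.0396
tool dx,dy,dz mm -0.5 20.0 0.8 turn 0.05
```

View pics/w4.png

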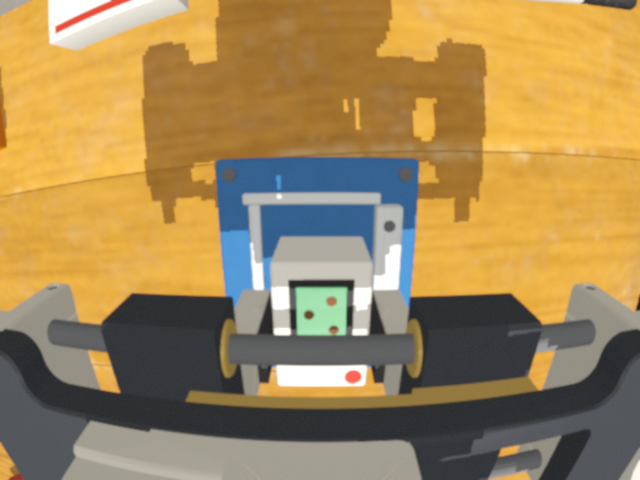

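View pics/s4.png

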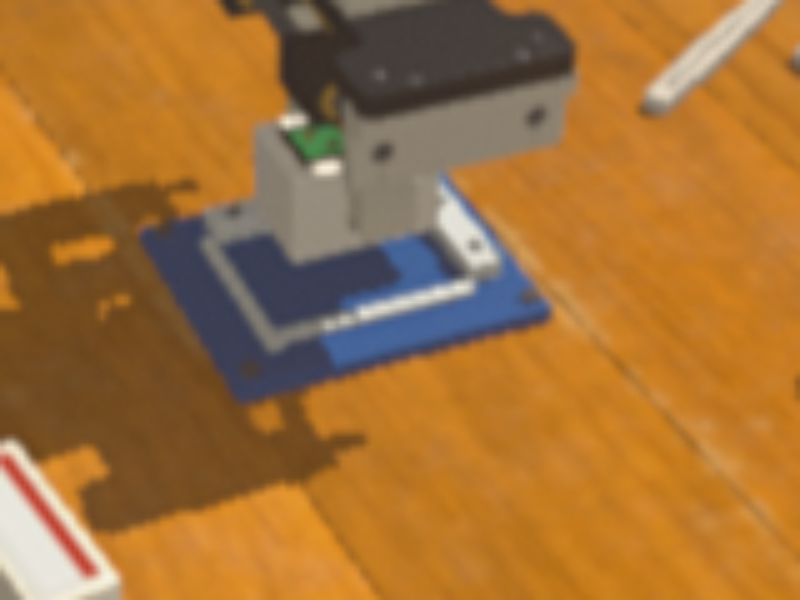

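The block hovers over the pocket, clear of both stops and the lips. I'll lower it, slowly at the end.

>>> {"method": "jog_arm", "body": {
  "steps": [
    [1, 0, 0.006, 0, 0],
    [1, 0, 0.006, 0, 0],
    [1, 0, 0.004, 0, 0],
    [1, 0, 0.0015, 0, 0],
    [1, 0, 0, 0, 0],
    [1, 0, 0, 0, 0]
  ]
}}

```text
time_s: 7.6
tcp_pos: [0.5533, 0.0124, 0.0419]
eef_rot: [-90.0, 0.0, 86.7]
contact_force: [-0.9, -0.4, -1.9]
gripper_width: 0.0399
```

>>> {"method": "jog_arm", "body": {
  "steps": [
    [1, 0, 0.0005, 0, 0],
    [1, 0, 0.0005, 0, 0],
    [1, 0, 0.0005, 0, 0],
    [1, 0, 0, 0, 0],
    [1, 0, 0, 0, 0]
  ]
}}

```text
time_s: 8.02
tcp_pos: [0.5534, 0.0124, 0.0406]
eef_rot: [-90.0, -0.0, 86.7]
contact_force: [-0.1, 0.0, -1.1]
gripper_width: 0.0393
```

```bash
python3 -c "
from h import *
todo(.553,.0118,.0404,86.67)"
```

```text
t 8.02 pos [0.5534 0.0124 0.0406] rot [-90.    -0.    86.72] F [-0.1  0.  -1.1] M [-0.07 -0.03 -0.01] w 0.0393
tool dx,dy,dz mm -0.7 0.2 0.4 turn 0.05
```

>>> {"method": "jog_arm", "body": {
  "steps": [
    [1, 0, 0.0005, 0, 0],
    [1, 0, 0, 0, 0],
    [1, 0, 0, 0, 0]
  ]
}}

```text
time_s: 8.27
tcp_pos: [0.5535, 0.0124, 0.0402]
eef_rot: [-90.0, -0.0, 86.7]
contact_force: [0.2, 0.0, 1.0]
gripper_width: 0.0398
```

>>> {"method": "jog_arm", "body": {
  "steps": [
    [1, 0, 0.0005, 0, 0],
    [1, 0, 0, 0, 0],
    [1, 0, 0, 0, 0]
  ]
}}

```text
time_s: 8.52
tcp_pos: [0.5535, 0.0124, 0.0403]
eef_rot: [-90.0, -0.0, 86.7]
contact_force: [-1.8, 0.7, 7.9]
gripper_width: 0.0398
```

It's on the floor, pressing about 8 N. I'll ease that slightly, then slide towards the +x stop (tool -z).

>>> {"method": "jog_arm", "body": {
  "steps": [
    [1, 0, -0.0002, -0.001, 0],
    [1, 0, 0, -0.001, 0],
    [1, 0, 0, -0.001, 0],
    [1, 0, 0, -0.001, 0],
    [1, 0, 0, -0.001, 0],
    [1, 0, 0, 0, 0]
  ]
}}

```text
time_s: 9.02
tcp_pos: [0.5581, 0.0119, 0.0403]
eef_rot: [-90.0, 0.0, 86.7]
contact_force: [-3.5, 0.1, 8.3]
gripper_width: 0.0401
```

>>> {"method": "jog_arm", "body": {
  "steps": [
    [1, 0.001, 0, 0, 0],
    [1, 0.001, 0, 0, 0],
    [1, 0.001, 0, 0, 0],
    [1, 0.001, 0, 0, 0],
    [1, 0.001, 0, 0, 0],
    [1, 0, 0, 0, 0]
  ]
}}

```text
time_s: 9.52
tcp_pos: [0.5592, 0.017, 0.0402]
eef_rot: [-90.0, 0.0, 86.7]
contact_force: [-0.8, -2.5, 5.6]
gripper_width: 0.0398
```

>>> {"method": "jog_arm", "body": {
  "steps": [
    [1, 0, 0, -0.0005, 0],
    [1, 0, 0, -0.0005, 0],
    [1, 0, 0, -0.0005, 0],
    [1, 0, 0, 0, 0],
    [1, 0, 0, 0, 0]
  ]
}}

```text
time_s: 9.93
tcp_pos: [0.5594, 0.017, 0.0403]
eef_rot: [-89.9, 0.0, 86.7]
contact_force: [-5.7, 0.1, 10.8]
gripper_width: 0.0397
```

>>> {"method": "jog_arm", "body": {
  "steps": [
    [1, 0, 0, -0.0005, 0],
    [1, 0, 0, 0, 0],
    [1, 0, 0, 0, 0]
  ]
}}

```text
time_s: 10.18
tcp_pos: [0.5599, 0.0169, 0.0402]
eef_rot: [-89.9, 0.0, 86.7]
contact_force: [-5.7, 0.2, 10.7]
gripper_width: 0.0397
```

>>> {"method": "jog_arm", "body": {
  "steps": [
    [1, 0, -0.0002, -0.0005, 0],
    [1, 0, 0, -0.0005, 0],
    [1, 0, 0, 0, 0],
    [1, 0, 0, 0, 0]
  ]
}}

```text
time_s: 10.52
tcp_pos: [0.5612, 0.0169, 0.0403]
eef_rot: [-90.0, 0.0, 86.7]
contact_force: [-4.1, -0.4, 8.0]
gripper_width: 0.0398
```

>>> {"method": "jog_arm", "body": {
  "steps": [
    [1, 0, 0, -0.0005, 0],
    [1, 0, 0, 0, 0],
    [1, 0, 0, 0, 0]
  ]
}}

```text
time_s: 10.77
tcp_pos: [0.5616, 0.0169, 0.0403]
eef_rot: [-90.0, 0.0, 86.7]
contact_force: [-4.1, -0.1, 7.7]
gripper_width: 0.0394
```

>>> {"method": "jog_arm", "body": {
  "steps": [
    [1, 0, 0, -0.0005, 0],
    [1, 0, 0, 0, 0],
    [1, 0, 0, 0, 0]
  ]
}}

```text
time_s: 11.02
tcp_pos: [0.5618, 0.0169, 0.0403]
eef_rot: [-89.9, 0.0, 86.7]
contact_force: [-6.5, -0.2, 9.0]
gripper_width: 0.04
```

>>> {"method": "jog_arm", "body": {
  "steps": [
    [1, 0, 0, -0.0005, 0],
    [1, 0, 0, 0, 0],
    [1, 0, 0, 0, 0]
  ]
}}

```text
time_s: 11.27
tcp_pos: [0.5618, 0.0168, 0.0403]
eef_rot: [-89.9, 0.0, 86.7]
contact_force: [-7.8, 1.9, 10.9]
gripper_width: 0.0399
```

x has stopped at 0.5618, so it's at the far stop. Next, towards the left stop (tool +x).

>>> {"method": "jog_arm", "body": {
  "steps": [
    [1, 0.0005, -0.0002, 0, 0],
    [1, 0.0005, 0, 0, 0],
    [1, 0.0005, 0, 0, 0],
    [1, 0, 0, 0, 0],
    [1, 0, 0, 0, 0]
  ]
}}

```text
time_s: 11.68
tcp_pos: [0.5618, 0.0173, 0.0403]
eef_rot: [-89.8, 0.1, 86.7]
contact_force: [-5.6, -4.8, 8.7]
gripper_width: 0.0399
```

>>> {"method": "jog_arm", "body": {
  "steps": [
    [1, 0.0005, 0, 0, 0],
    [1, 0.0005, 0, 0, 0],
    [1, 0, 0, 0, 0],
    [1, 0, 0, 0, 0]
  ]
}}

```text
time_s: 12.02
tcp_pos: [0.5618, 0.0181, 0.0403]
eef_rot: [-89.8, 0.1, 86.7]
contact_force: [-5.2, -5.5, 10.1]
gripper_width: 0.0401
```

>>> {"method": "jog_arm", "body": {
  "steps": [
    [1, 0.0005, 0, 0, 0],
    [1, 0, 0, 0, 0],
    [1, 0, 0, 0, 0]
  ]
}}

```text
time_s: 12.27
tcp_pos: [0.5619, 0.0186, 0.0403]
eef_rot: [-89.8, 0.1, 86.7]
contact_force: [-4.8, -5.8, 8.6]
gripper_width: 0.0399
```

>>> {"method": "jog_arm", "body": {
  "steps": [
    [1, 0.0005, 0, 0, 0],
    [1, 0, 0, 0, 0],
    [1, 0, 0, 0, 0]
  ]
}}

```text
time_s: 12.52
tcp_pos: [0.5619, 0.0191, 0.0403]
eef_rot: [-89.8, 0.1, 86.7]
contact_force: [-5.7, -5.6, 8.4]
gripper_width: 0.0397
```

>>> {"method": "jog_arm", "body": {
  "steps": [
    [1, 0.0005, 0, 0, 0],
    [1, 0, 0, 0, 0],
    [1, 0, 0, 0, 0]
  ]
}}

```text
time_s: 12.77
tcp_pos: [0.5619, 0.0196, 0.0403]
eef_rot: [-89.8, 0.1, 86.7]
contact_force: [-4.6, -5.9, 8.3]
gripper_width: 0.0392
```

>>> {"method": "jog_arm", "body": {
  "steps": [
    [1, 0.0005, 0, 0, 0],
    [1, 0, 0, 0, 0],
    [1, 0, 0, 0, 0]
  ]
}}

```text
time_s: 13.02
tcp_pos: [0.5619, 0.0196, 0.0403]
eef_rot: [-89.8, 0.1, 86.7]
contact_force: [-4.5, -8.9, 8.6]
gripper_width: 0.0398
```

Both stops are reached. Now I'll raise the press on both together.

>>> {"method": "jog_arm", "body": {
  "steps": [
    [1, 0.0005, 0, -0.0005, 0],
    [1, 0.0005, 0, -0.0005, 0],
    [1, 0, 0, 0, 0],
    [1, 0, 0, 0, 0]
  ]
}}

```text
time_s: 13.35
tcp_pos: [0.5619, 0.0197, 0.0403]
eef_rot: [-89.7, 0.2, 86.7]
contact_force: [-7.6, -11.5, 11.1]
gripper_width: 0.0396
```

```bash
python3 -c "
from h import *
todo(.5619,.0196,.0403,86.67)"
```

```text
t 13.35 pos [0.5619 0.0197 0.0403] rot [-89.72   0.21  86.7 ] F [ -7.6 -11.5  11.1] M [-4.44  2.37  0.08] w 0.0396
tool dx,dy,dz mm -0.1 -0.0 0.0 turn 0.03
```

>>> {"method": "jog_arm", "body": {
  "steps": [
    [1, 0.0003, 0, -0.0006, 0],
    [1, 0.0003, 0, -0.0006, 0],
    [1, 0, 0, 0, 0],
    [1, 0, 0, 0, 0],
    [1, 0, 0, 0, 0]
  ],
  "squeeze": 50
}}

```text
time_s: 13.77
tcp_pos: [0.562, 0.0198, 0.0403]
eef_rot: [-89.6, 0.3, 86.7]
contact_force: [-10.8, -12.9, 16.4]
gripper_width: 0.0397
```

```bash
python3 -c "
from h import *
todo(.5619,.0196,.0403,86.67)
c=r.capture('scene');save('s5',cv2.resize(c['image'][190:310,250:410],(800,600),interpolation=cv2.INTER_CUBIC))
c=r.capture('wrist');save('w5',c['image'][140:400,180:470])
todo(.5619,.0196,.0403,86.67)"
```

```text
t 13.77 pos [0.562  0.0198 0.0403] rot [-89.61   0.25  86.69] F [-10.8 -12.9  16.4] M [-4.7   3.68  0.09] w 0.0397
tool dx,dy,dz mm -0.2 -0.0 0.1 turn 0.02
t 13.87 pos [0.562  0.0197 0.0403] rot [-89.61   0.25  86.68] F [-11.  -12.6  15.7] M [-4.71  3.73  0.15] w 0.0396
tool dx,dy,dz mm -0.2 0.0 0.1 turn 0.01
```

View pics/s5.png

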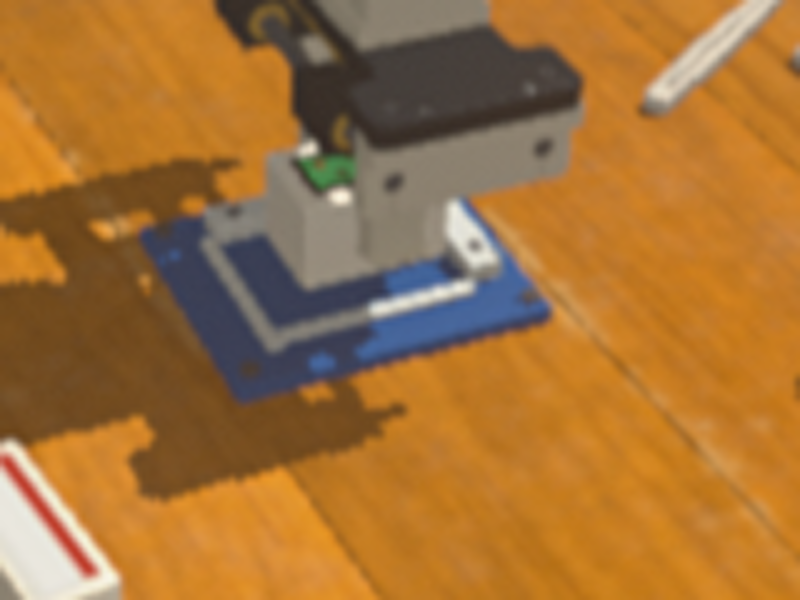

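View pics/w5.png

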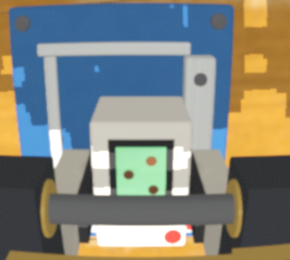

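The block sits in the corner against both stops. I'll trade some of the down-force for a bit more side force, so floor friction takes less of it.

>>> {"method": "jog_arm", "body": {
  "steps": [
    [1, 0.0002, -0.0002, -0.0005, 0],
    [1, 0.0002, -0.0002, -0.0005, 0],
    [1, 0, 0, 0, 0],
    [1, 0, 0, 0, 0],
    [1, 0, 0, 0, 0]
  ]
}}

```text
time_s: 14.28
tcp_pos: [0.562, 0.0198, 0.0403]
eef_rot: [-89.5, 0.3, 86.7]
contact_force: [-13.2, -12.8, 16.6]
gripper_width: 0.0399
```

```bash
python3 -c "
from h import *
todo(.5619,.0196,.0403,86.67)"
```

```text
t 14.28 pos [0.562  0.0198 0.0403] rot [-89.51   0.29  86.67] F [-13.2 -12.8  16.6] M [-4.88  4.35  0.12] w 0.0399
tool dx,dy,dz mm -0.2 0.0 0.1 turn -0.0
```

Run:
```python
from h import *
import pickle
s,c=pickle.load(open('w4.pkl','rb')); 
s2=r.get_state(); c2=r.capture('wrist'); pickle.dump((s2,c2),open('w6.pkl','wb'))
for n,C in (('hover',c),('now',c2)):
    g=cv2.cvtColor(C['image'],cv2.COLOR_RGB2GRAY).astype(float)
    p=g[225:300,300:345].mean(1); d=np.diff(p)
    # subpixel gradient peaks
    idx=[i for i in range(2,len(d)-2) if abs(d[i])>8 and abs(d[i])==abs(d[i-2:i+3]).max()]
    print(n,[(round(225.5+(np.arange(i-2,i+3)*abs(d[i-2:i+3])).sum()/abs(d[i-2:i+3]).sum(),2),round(d[i],1)) for i in idx])
```

```text
hover [(np.float64(235.75), np.float64(28.7)), (np.float64(261.67), np.float64(8.8)), (np.float64(279.56), np.float64(-51.9)), (np.float64(286.62), np.float64(49.2))]
now [(np.float64(235.75), np.float64(29.6)), (np.float64(261.48), np.float64(8.4)), (np.float64(279.4), np.float64(-53.6)), (np.float64(286.07), np.float64(49.8)), (np.float64(286.28), np.float64(49.8))]
```

>>> {"method": "jog_arm", "body": {
  "steps": [
    [1, 0, -0.0003, 0, 0],
    [1, 0, -0.0003, 0, 0],
    [1, 0, 0, 0, 0],
    [1, 0, 0, 0, 0],
    [1, 0, 0, 0, 0]
  ]
}}

```text
time_s: 14.75
tcp_pos: [0.5621, 0.0198, 0.0404]
eef_rot: [-89.5, 0.3, 86.7]
contact_force: [-10.5, -12.8, 9.8]
gripper_width: 0.0395
```

```bash
python3 -c "
from h import *
todo(.5619,.0196,.0403,86.67)"
```

```text
t 14.75 pos [0.5621 0.0198 0.0404] rot [-89.5    0.29  86.66] F [-10.5 -12.8   9.8] M [-4.94  3.52  0.12] w 0.0395
tool dx,dy,dz mm -0.2 0.1 0.2 turn -0.01
```

Forces are now about 10.5 N on the far stop, 13 N on the left stop and 10 N down. I'll hold for half a second and check that it's steady.

>>> {"method": "jog_arm", "body": {
  "steps": [
    [1, 0, 0, 0, 0],
    [1, 0, 0, 0, 0],
    [1, 0, 0, 0, 0],
    [1, 0, 0, 0, 0],
    [1, 0, 0, 0, 0],
    [1, 0, 0, 0, 0]
  ]
}}

```text
time_s: 15.25
tcp_pos: [0.5621, 0.0198, 0.0404]
eef_rot: [-89.5, 0.3, 86.7]
contact_force: [-10.2, -12.3, 10.0]
gripper_width: 0.0398
```

```bash
python3 -c "
from h import *
todo(.5619,.0196,.0403,86.67)
c=r.capture('wrist');save('w7',cv2.resize(c['image'][220:320,250:400],(800,533),interpolation=cv2.INTER_CUBIC))"
```

```text
t 15.25 pos [0.5621 0.0198 0.0404] rot [-89.5    0.29  86.66] F [-10.2 -12.3  10. ] M [-4.92  3.5   0.16] w 0.0398
tool dx,dy,dz mm -0.2 0.1 0.2 turn -0.01
```

View pics/w7.png

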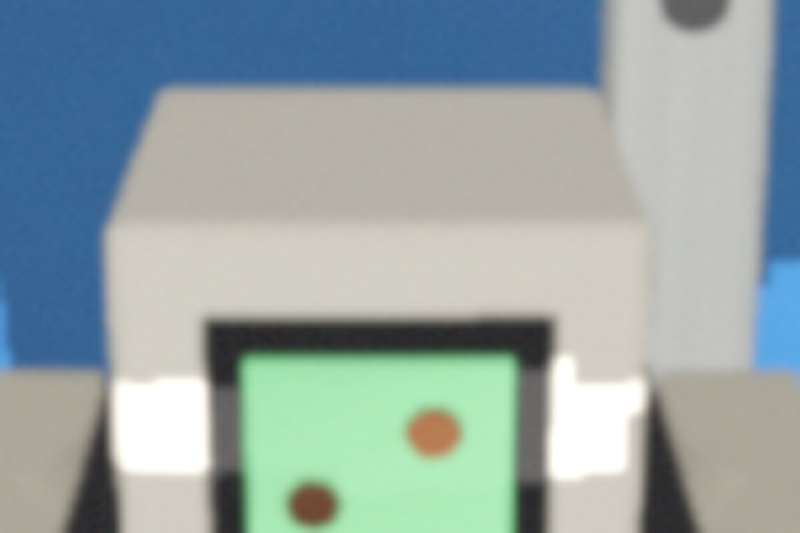

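The block's lower edge meets the left stop's inner face with no gap, at about (605,95) in the crop, and pose and forces are steady. I'm handing it in.

```bash
python3 -c "
from h import *
print(r.close_job())"
```

```text
the job is handed in; nothing more can be done
None
```

I gripped the white block across its 40 mm width and lowered it window up onto the pocket floor. I slid it to the far stop, then to the left stop, with its red-dotted corner at the jig's dot. I handed it in at about 15.3 s with the gripper still holding it pressed there.

**Forces and position:** In the last checks the block was steady for half a second, pressing about 10 N on the far stop, 12 N on the left stop and 10 N down. Some of the sideways push goes into floor friction. The final TCP position is within 1 mm of the home position I worked out from the pictures, and the yaw is within 0.1° of the jig's measured yaw.

**Contact in the pictures:** The last wrist picture shows no gap at the left stop. The gripper hides the far stop, so I know that contact only from x stopping at 0.562 m while the push kept building.

**What was not perfect:** Under the push the tool leans about 0.5° towards the far stop and 0.3° towards the left stop. I couldn't tell for sure from the pictures whether the block leans with it or stays flat in the pads. If it does lean, the edge at the lip end would sit up to about 0.5 mm off the floor.

I saw no contact with the slide pack, vial, dish, marker or the look-alike blocks.

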